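# Put the stamping set back in the desk organiser

## Task

Put the stamping set back in the desk organiser: the square ink bottle in the square recess, the round tin in the round recess and the rubber stamp with the oblong foot in the oblong recess, each set down (not dropped) upright and flat on the floor of its recess. The round jar, the square tin and the stamp with the round foot look much the same but belong elsewhere: leave them standing where they are.

Things in the scene. Friction and masses are not known exactly. Their poses are not given: they have to be found in the camera images.
- ink_bottle: Dark blue square glass ink bottle, 46 x 46 mm, 58 mm high: square body up to 39 mm, above it a black round screw cap 28 mm across from 40 to 58 mm (fixed; it may be held by it). Loose. Origin: centre of its underside, z up. x and y are square to the body's sides.
- round_tin: Flat round brown tin, 62 mm across, 24 mm high, lid fixed on. Loose. Origin: centre of its underside, z up.
- block_stamp: Rubber stamp standing on an oblong wooden foot 25 mm (x) by 48 mm (y), 17 mm high, with a round red-brown turned handle above it, on the centre line, up to 24 mm across, to 67 mm; hold it by the handle. Loose. Origin: centre of its underside, z up. Its long side lies along its y axis.
- round_jar: Look-alike to leave: dark blue ROUND jar with a black round cap, 47 mm across, 58 mm high. Loose. Origin: centre of its underside, z up.
- square_tin: Look-alike to leave: flat brown SQUARE tin, 56 x 56 mm, 24 mm high. Loose. Origin: centre of its underside, z up.
- round_stamp: Look-alike to leave: stamp with a ROUND wooden foot 42 mm across and a red-brown turned handle, 67 mm high. Loose. Origin: centre of its underside, z up.
- insert_square: The square recess, 63 x 63 mm, sides along the insert's x and y; for the ink bottle. Grey-lined, in a wooden insert 90 x 90 mm, one of three fixed side by side (along y, in any order) in a low desk organiser. Origin: centre of the insert's underside, 5 mm above the desk; the recess is centred on it. Recess floor 6 mm above the origin, top 14 mm above it (19 mm above the desk); depth 8 mm.
- insert_round: The round recess, 79 mm across; for the round tin. Grey-lined, in a wooden insert 90 x 90 mm, one of three fixed side by side (along y, in any order) in a low desk organiser. Origin: centre of the insert's underside, 5 mm above the desk; the recess is centred on it. Recess floor 6 mm above the origin, top 14 mm above it (19 mm above the desk); depth 8 mm.
- insert_oblong: The oblong recess, 42 mm (x) by 64 mm (y); for the oblong-footed stamp, long side along y. Grey-lined, in a wooden insert 90 x 90 mm, one of three fixed side by side (along y, in any order) in a low desk organiser. Origin: centre of the insert's underside, 5 mm above the desk; the recess is centred on it. Recess floor 6 mm above the origin, top 14 mm above it (19 mm above the desk); depth 8 mm.
Not all that is in view belongs to the job. What is shaped like the round_jar but green or turquoise is not meant.

How it is judged:
At the end, for the whole second after the job is handed in: Ink bottle, round tin and oblong-footed stamp rest released and still, each in its own recess: within 15 mm of its centre, underside within about 3 mm of its floor, upright within 0.08 rad. The look-alikes stand still and upright (0.2 rad), each within 20 mm of its start (horizontal distance between ink_bottle and insert_square below 0.015 m and z of ink_bottle in the frame of insert_square between 0.003 and 0.0095 m and angle between each of ink_bottle, round_tin, block_stamp's own z axis and vertical below 0.08 rad and linear speed of each of ink_bottle, round_tin, block_stamp, round_jar, square_tin, round_stamp below 0.02 m/s and angular speed of each of ink_bottle, round_tin, block_stamp below 0.2 rad/s and horizontal distance between round_tin and insert_round below 0.015 m and z of round_tin in the frame of insert_round between 0.003 and 0.0095 m and horizontal distance between block_stamp and insert_oblong below 0.015 m and z of block_stamp in the frame of insert_oblong between 0.003 and 0.0095 m and distance of each of round_jar, square_tin, round_stamp from where it was at the start of the episode below 0.02 m and angle between each of round_jar, square_tin, round_stamp's own z axis and vertical below 0.2 rad); the robot touches nothing.
It fails at once if the ink bottle is let go or dropped while its underside is more than 45 mm above the desk (height (world z) of ink_bottle above 0.045 m and contact force between the fingers and ink_bottle below 0.02 N).
It fails at once if the round tin is let go or dropped while its underside is more than 45 mm above the desk (height (world z) of round_tin above 0.045 m and contact force between the fingers and round_tin below 0.02 N).
It fails at once if the oblong-footed stamp is let go or dropped while its underside is more than 45 mm above the desk (height (world z) of block_stamp above 0.045 m and contact force between the fingers and block_stamp below 0.02 N).
It fails at once if a look-alike (round jar, square tin or round-footed stamp) is shifted by more than 20 mm or knocked over (distance of any of round_jar, square_tin, round_stamp from where it was at the start of the episode above 0.02 m or angle between any of round_jar, square_tin, round_stamp's own z axis and vertical above 0.3 rad).
It also fails if it takes over 96 s, if anything falls off the work surface, if the arm or the gripper's body presses on something with over 40 N, if the wrist force passes 120 N, or if a joint passes its speed limit or range.

## Robot

A 7-joint arm with a two-finger parallel gripper is mounted at the origin on the work surface; the furniture and walls round the work are solid. World frame = base frame: x ahead of the robot, y to its left, z up, the work surface at z = 0. Lengths are in m, angles in rad, forces in N, time in s.
With the tool pointing down it reaches from about 0.35 to 0.9 m from the base axis. Payload 8.1 kg.
Tool frame: the origin (TCP) lies at the centre of the arm's flange, where the gripper is bolted on; the fingertips stand 178 mm ahead of it and the grasp point (between the pads) lies 159 mm ahead of it; z points along the fingers, y is the line along which they close (so a half turn about z gives the same grasp; the last joint's range is limited). The gripper opens to 92 mm and grips with 3 to 60 N. Pads are 19 mm wide; open, the fingers measure 130 mm over their backs; the gripper's body (75 mm by 190 mm) begins 47 mm behind the grasp point.
Start: joints at [-1.249, 0.434, 0.025, 1.573, -0.012, 1.134, -0.075], TCP at [0.258, 0.569, 0.405] pointing down, gripper open.
Joint ranges: [-2.62, 2.62], [-0.44, 2.09], [-1.27, 1.32], [0.08, 2.57], [-1.32, 4.46], [0.12, 2], [-2.74, 2.74]. Speed limits (rad/s): [2.22, 2.22, 3.01, 3.01, 3.14, 3.14, 3.14].

## Interface

Orientations are given as a rotation vector (axis times angle).
In Python, from cell import arm gives the robot as it stands. The module is installed in compiled form; this text tells all that it offers.
- The arm moves only by the shell command python3 -m inch 'ROWS' [FORCE]. ROWS is text: rows parted by semicolons, each of 5 numbers parted by spaces: the shift along the tool's x, y, z in m, then the turn about the tool's z in rad, then the finger opening in m, from 0 to 0.0918. In form: x y z roll fingers; .... A call has 1 to 5 rows; each row is the pose to reach, as a shift and turn from the pose commanded when the call began, along the tool's axes at that moment; what a row does not reach only later rows make up. A row lasts 1/10 s, in which the tool goes at most 50 mm and 8.59 degrees, less where a joint would pass 70% of its speed; a pose out of reach is approached as far as the arm can. A call with a gripper value outside its range is refused whole. The fingers move at their own pace and stop on an object; FORCE is the grip in N (left out, the last holds). Time passes only in rows, so rows that repeat a pose let the fingers close. It gives the time, the measured TCP pose, the force, the opening and the grip force at its end, in the units of the state.
- arm.observe(): the state, without advancing time (a new reading comes with each control period).
- arm.get_image(name): name is "scene" or "top" or "wrist"; returns the picture (400x640x3 uint8, red, green, blue); there is no depth.
- arm.get_calibration(name): a dict with "intrinsics" (3x3 intrinsics, pixels), "distortion" ([k1, k2, p1, p2, k3] as OpenCV has them; the pictures are not rectified), "pose" (4x4, takes a point from camera to world coordinates). Camera axes: x right, y up, looking along -z (the intrinsics and any distortion apply to the point x, -y, -z); pixel columns grow to the right and rows downward; lengths in m; the calibration is good to about 2 mm. A picture is of the moment at which its call begins: read the wrist's pose just before it. get_calibration takes no time and is no camera call; for the wrist camera it gives the pose at the moment of the call.
- arm.sign_off(): hands the job in; it is judged then, once.
Trained networks look in the newest picture that a camera, given by its name, has taken for a name from the list of things; names that differ only in an ending like _2 or _b are one class to them, and where a whole thing is asked for, a point or a joint stands for the part that bears it (a point fixed in the world has none). Each returns a list of dicts, best first, with "conf" (0 to 1); they miss things now and then, are a little off and sometimes report something else, mostly with a low value. They report only what shows in the picture. A call takes as long as a camera call. They do not tell look-alikes from the thing itself.
- arm.look_for(camera, query): "point" ([row, column] in pixels, amid what is visible of it).
- arm.silhouettes(camera, query): "region" (400x640 bool, what is visible of it) and "point" ([row, column] in pixels, amid what is visible of it).
- arm.place_of(camera, query): "point" ([row, column] in pixels: a listed point, or the origin of a listed thing).
The state is a dict: "clock": time; "joints": joint angles; "dq": joint speeds; "joint_efforts": joint torques, N m; "position": TCP position; "ee_rot": TCP orientation; "force": force on the tool from outside, world axes, zero at the start; "ft_torque": the same for the moment, N m; "width": opening from 0.0 (shut) to 1.0 (fully open); "gripper_force": force on a finger pad.
Only numpy, scipy, OpenCV 4.12 (cv2) and the standard library are available. Lean on these libraries where they do the work, as an engineer would, in place of code of your own. Each camera call takes 0.05 s, during which the arm holds its last target. There are 200 camera calls.

## Working session

There is one attempt and no reset: what is moved stays moved. The work goes in short steps, Python scripts to look and compute and a shell command to move; the robot and the scene stay as the last step left them, time stands still between calls to the robot, and variables do not carry over. Pictures are saved under pics/ and viewed, at most 14 in all, crops included, and the job is handed in when it is done.

```bash
mkdir -p pics; cat > h.py <<'E'
import numpy as np, cv2
from cell import arm
from scipy.spatial.transform import Rotation as R
def ray(cam,pt,cal=None):
    c=cal or arm.get_calibration(cam); K=np.array(c["intrinsics"],float); D=np.array(c["distortion"],float); T=np.array(c["pose"])
    u=cv2.undistortPoints(np.array([[[pt[1],pt[0]]]],float),K,D)[0,0]
    return T[:3,3], T[:3,:3]@np.array([u[0],-u[1],-1.])
def at(cam,pt,z,cal=None):
    o,d=ray(cam,pt,cal); return o+d*(z-o[2])/d[2]
def proj(cam,P):
    c=arm.get_calibration(cam); K=np.array(c["intrinsics"],float); D=np.array(c["distortion"],float); T=np.array(c["pose"])
    q=(np.atleast_2d(P)-T[:3,3])@T[:3,:3]; q=q*[1,-1,-1]
    return cv2.projectPoints(q,np.zeros(3),np.zeros(3),K,D)[0][:,0]
def save(cam,n):
    im=arm.get_image(cam); cv2.imwrite(f"pics/{n}.png",im[:,:,::-1]); return im
E
python3 - <<'E'
from h import *
np.set_printoptions(precision=3,suppress=True)
for c in("scene","top"): save(c,c+"0")
s=arm.observe(); print(s)
for c in("scene","top","wrist"): print(c,np.array(arm.get_calibration(c)["pose"])[:3])
for n in["ink_bottle","round_tin","block_stamp","round_jar","square_tin","round_stamp","insert_square","insert_round","insert_oblong"]:
    z=.005 if "insert" in n else 0
    for r in arm.place_of("top",n): print(n,np.round(r["point"]),round(r["conf"],2),at("top",r["point"],z))
E
```

```text
{'clock': 0.1, 'joints': array([-1.249,  0.435,  0.025,  1.574, -0.012,  1.134, -0.075]), 'dq': array([ 0.   , -0.002, -0.   , -0.002, -0.001, -0.   , -0.   ]), 'joint_efforts': array([  0.004, -66.912,   0.989, -31.515,  -0.06 ,   0.037,   0.   ]), 'position': array([0.258, 0.569, 0.404]), 'ee_rot': array([-0.662, -3.071,  0.002]), 'force': array([-0.148, -0.741, -0.121]), 'ft_torque': array([-0.   ,  0.001, -0.023]), 'gripper_force': 0.0, 'width': 1.0012419731684103}
scene [[ 0.577  0.43  -0.694 -0.048]
 [-0.816  0.3   -0.494 -0.521]
 [-0.005  0.852  0.524  0.505]]
top [[ 0.028  0.993 -0.119  0.438]
 [-0.999  0.031  0.024 -0.065]
 [ 0.027  0.118  0.993  0.895]]
wrist [[ 0.412 -0.869 -0.272  0.183]
 [ 0.911  0.393  0.124  0.602]
 [-0.001 -0.299  0.954  0.383]]
ink_bottle [262. 224.] 0.82 [0.432 0.083 0.   ]
round_tin [266. 359.] 0.69 [ 0.432 -0.175  0.   ]
block_stamp [266. 293.] 0.82 [ 0.43  -0.049  0.   ]
block_stamp [222. 330.] 0.19 [ 0.515 -0.118  0.   ]
round_jar [219. 395.] 0.89 [ 0.525 -0.243  0.   ]
round_jar [155. 207.] 0.68 [0.64  0.126 0.   ]
round_jar [177. 411.] 0.6 [ 0.608 -0.274  0.   ]
square_tin [221. 330.] 0.9 [ 0.516 -0.117  0.   ]
round_stamp [216. 261.] 0.58 [0.524 0.015 0.   ]
insert_square [153. 354.] 0.92 [ 0.652 -0.161  0.005]
insert_round [151. 306.] 0.82 [ 0.652 -0.067  0.005]
insert_oblong [154. 262.] 0.71 [0.643 0.019 0.005]
```

View pics/top0.png

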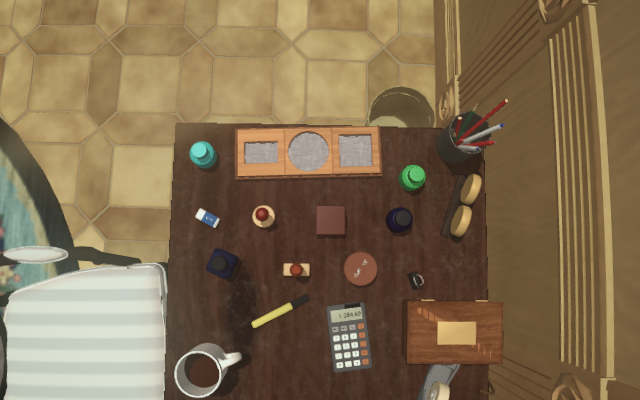

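View pics/scene0.png

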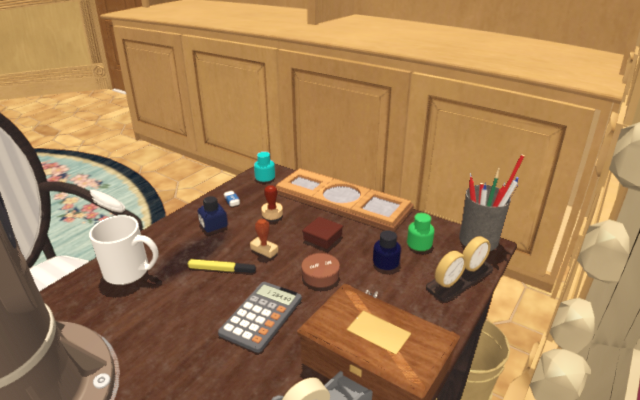

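```bash
python3 - <<'E'
from h import *
a=cv2.imread("pics/top0.png")[195:300,190:430]; cv2.imwrite("pics/crop1.png",cv2.resize(a,None,fx=3.3,fy=3.3,interpolation=2))
E
```

```text
(no output)
```

View pics/crop1.png

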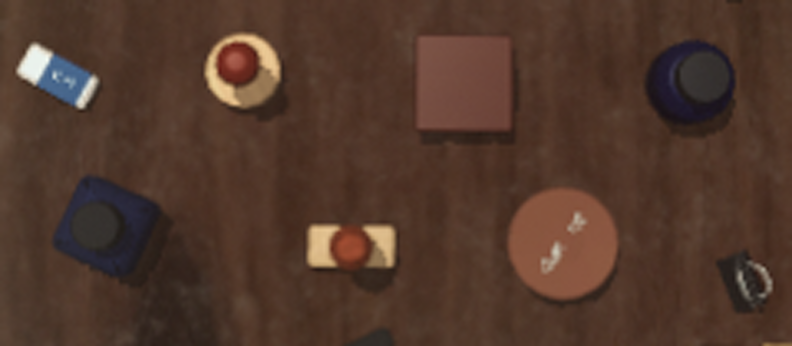

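The six candidates in the top view, as (row, col):

| Wanted | Pixel | Look-alike | Pixel |
|---|---|---|---|
| ink_bottle, square with rotated body | (262,224) | round_jar | (219,395); cyan (155,207) and green (177,411) are decoys |
| round_tin, round with a lid mark | (266,359) | square_tin | (221,330) |
| block_stamp, oblong foot along y | (266,293) | round_stamp, round foot | (216,261) |

The recesses are oblong (154,262), round (151,306) and square (153,354). The crop confirms these choices. Next I'll refine the poses by fitting silhouettes.

```bash
cat > fit.py <<'E'
from h import *
from scipy.optimize import minimize
def ring(r,z,n=40): t=np.linspace(0,2*np.pi,n,False); return np.c_[r*np.cos(t),r*np.sin(t),0*t+z]
def box(a,b,z): return np.array([[x,y,z] for x in(-a/2,a/2) for y in(-b/2,b/2)])
V=np.vstack
M={"ink_bottle":[V([box(.046,.046,0),box(.046,.046,.039)]),V([ring(.014,.039),ring(.014,.058)])],
"round_tin":[V([ring(.031,0),ring(.031,.024)])],
"block_stamp":[V([box(.025,.048,0),box(.025,.048,.017)]),V([ring(.008,.017),ring(.012,.055),ring(.008,.067)])],
"insert":[V([box(.09,.09,0),box(.09,.09,.014)])]}
def render(cam,parts,p,z0=0):
    m=np.zeros((800,1280),np.uint8); c,s=np.cos(p[2]),np.sin(p[2])
    for q in parts:
        w=q@np.array([[c,s,0],[-s,c,0],[0,0,1]])+[p[0],p[1],z0]
        cv2.fillConvexPoly(m,np.round((cv2.convexHull(proj(cam,w).astype(np.float32))*2+.5)*16).astype(int),255,cv2.LINE_AA,4)
    return cv2.resize(m,(640,400),interpolation=cv2.INTER_AREA)/255.
def fit(parts,p0,regs,z0=0):
    f=lambda p:sum(np.abs(render(c,parts,p,z0)-r).sum()/r.sum() for c,r in regs.items())
    best=min((minimize(f,[p0[0],p0[1],y],method="Nelder-Mead",options=dict(initial_simplex=np.array([p0[0],p0[1],y])+[[0,0,0],[.008,0,0],[0,.008,0],[0,0,.25]],xatol=1e-4,fatol=1e-4)) for y in p0[2]),key=lambda r:r.fun)
    return best.x,best.fun
def seg(cam,n,near,z=0.015):
    t=proj(cam,[[near[0],near[1],z]])[0]
    L=arm.silhouettes(cam,n); 
    L=[l for l in L if np.hypot(l["point"][1]-t[0],l["point"][0]-t[1])<25]
    return L[0]["region"].astype(float) if L else None
E
python3 - <<'E'
from fit import *
np.set_printoptions(precision=4,suppress=True)
G={"ink_bottle":(.432,.083,(.5,-.5)),"round_tin":(.432,-.175,(0,)),"block_stamp":(.43,-.049,(0,)),"insert_square":(.652,-.161,(0,)),"insert_round":(.652,-.067,(0,)),"insert_oblong":(.643,.019,(0,))}
arm.get_image("top");arm.get_image("scene")
for n,p in G.items():
    ins="insert" in n; m=M["insert" if ins else n]; z0=.005*ins
    r={c:seg(c,n,p) for c in("top","scene")}; r={c:v for c,v in r.items() if v is not None}
    for k in([k] for k in r): print(n,k,*fit(m,p,{k[0]:r[k[0]]},z0))
    print(n,"both",*fit(m,p,r,z0))
s=arm.observe(); print(s["clock"],R.from_rotvec(s["ee_rot"]).as_matrix())
E
```

```text
ink_bottle ['top'] [0.4319 0.0826 1.2669] 0.193806753470619
ink_bottle ['scene'] [ 0.4336  0.0826 -0.4854] 0.16660147434933054
ink_bottle both [0.4317 0.0817 1.1278] 0.3863380016574798
round_tin ['top'] [ 0.428  -0.1732  0.1302] 0.1125299467355151
round_tin ['scene'] [ 0.4318 -0.1753  0.1727] 0.15326050976497846
round_tin both [ 0.4284 -0.176   0.0769] 0.29325630271074127
block_stamp ['top'] [ 0.4234 -0.0542  0.005 ] 0.20336852689793866
block_stamp ['scene'] [ 0.4243 -0.0568 -0.2669] 0.21279242731575387
block_stamp both [ 0.4238 -0.0554 -0.1049] 0.5124119727466583
insert_square ['top'] [ 0.6549 -0.1611  0.065 ] 0.044222785356122285
insert_square ['scene'] [ 0.6616 -0.1635  0.0565] 0.13017361743458994
insert_square both [ 0.6552 -0.1624  0.0554] 0.21998533778268836
insert_round ['top'] [ 0.6496 -0.0704  0.0622] 0.042821520190875983
insert_round ['scene'] [ 0.6542 -0.0665  0.1888] 0.2261277289743875
insert_round both [ 0.65   -0.0701  0.066 ] 0.2975967923545428
insert_oblong ['top'] [0.6453 0.0189 0.0629] 0.04948856799037304
insert_oblong ['scene'] [0.648  0.0237 0.1007] 0.15290295455414138
insert_oblong both [0.6452 0.0197 0.0622] 0.22224584184874857
1.25 [[-0.9111  0.4122  0.    ]
 [ 0.4122  0.9111  0.    ]
 [ 0.      0.     -1.    ]]
```

```bash
P="python3 -m inch"; 
python3 -m inch '-0.036 -0.037 0.01 0 0.0918; -0.07 -0.073 0.02 0 0.0918; -0.104 -0.108 0.03 0 0.0918; -0.138 -0.143 0.04 0 0.0918; -0.17 -0.176 0.05 0 0.0918' && python3 -m inch '-0.034 -0.035 0.005 0 0.0918; -0.068 -0.07 0.01 0 0.0918; -0.102 -0.106 0.015 0 0.0918; -0.136 -0.141 0.02 0 0.0918; -0.17 -0.176 0.025 0 0.0918' && python3 -m inch '-0.019 -0.02 0 0 0.0918; -0.019 -0.02 0 0 0.0918; -0.019 -0.02 0 0 0.0918'
cat >> fit.py <<'E'
def step(p,yaw,grasp=None):
    "shift in tool axes and roll to bring the grasp axis over p with tool y at yaw (rad, mod pi)"
    s=arm.observe(); r=R.from_rotvec(s["ee_rot"]).as_matrix(); d=np.array([p[0],p[1],0])-s["position"]
    d[2]=0 if grasp is None else grasp+.159-s["position"][2]
    a=np.arctan2(r[1,1],r[0,1]); e=(yaw-a+np.pi/2)%np.pi-np.pi/2
    print("t",round(s["clock"],2),"pos",s["position"].round(4),"shift",(r.T@d).round(4),"roll",round(-e,3),"q7",s["joints"][6].round(2),"tilt",np.round(r[:2,2],4),"w",round(s["width"]*91.8,1),"gf",round(s["gripper_force"],1),"F",s["force"].round(1))
E
python3 - <<'E'
from fit import *
save("wrist","w1")
for n,p in (("ink_bottle",(.432,.082,(-.43,-.3))),):
    r=seg("wrist",n,p,.03)
    print(None if r is None else fit(M[n],p,{"wrist":r}), proj("wrist",[[*p[:2],.03]]))
step((.432,.082),1.14)
E
```

```text
clock: 1.75
position: [0.3403, 0.3371, 0.3547]
ee_rot: [0.662, 3.071, 0.001]
force: [1.1, 0.2, -0.8]
width: 1.003
gripper_force: 0.0
clock: 2.25
position: [0.4226, 0.1067, 0.3299]
ee_rot: [0.662, 3.07, 0.001]
force: [1.1, 0.1, 0.1]
width: 1.0
gripper_force: 0.0
clock: 2.55
position: [0.4315, 0.0823, 0.3299]
ee_rot: [0.665, 3.07, 0.001]
force: [0.1, 0.5, -0.1]
width: 0.998
gripper_force: 0.0
(array([ 0.43005919,  0.08076608, -0.40062296]), np.float64(0.12649765630157786)) [[318.58792617 196.79202407]]
t 2.65 pos [0.4311 0.0837 0.3298] shift [-0.0015 -0.0012 -0.    ] roll 0.007 q7 0.91 tilt [0.0001 0.0006] w 91.8 gf 0.0 F [-0.2 -0.1  0.4]
```

View pics/w1.png

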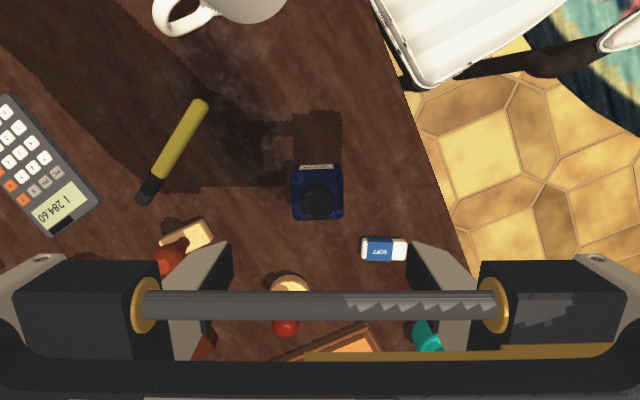

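The wrist view shows the square ink bottle at (192,318), centred between the fingers with its sides parallel to the pads. The wrist fit agrees with the earlier fits to within 2 mm. I'll descend and grip.

```bash

python3 -m inch '-0.0005 -0.002 0.04 -0.01 0.0918; -0.0005 -0.002 0.08 -0.01 0.0918; -0.0005 -0.002 0.11 -0.01 0.0918; -0.0005 -0.002 0.13 -0.01 0.0918; -0.0005 -0.002 0.136 -0.01 0.0918' && python3 -m inch '0 0 0 0 0.03; 0 0 0 0 0.03; 0 0 0 0 0.03; 0 0 0 0 0.03; 0 0 0 0 0.03' 25 
python3 -c "
from fit import *
step((.431,.0815),1.14,.034)"
```

```text
clock: 3.15
position: [0.43, 0.0817, 0.192]
ee_rot: [-0.642, -3.072, 0.002]
force: [0.5, 0.2, 1.0]
width: 0.999
gripper_force: 0.0
clock: 3.65
position: [0.4312, 0.0806, 0.1943]
ee_rot: [0.647, 3.073, 0.001]
force: [0.3, 0.4, -0.8]
width: 0.614
gripper_force: 0.0
t 3.65 pos [0.4312 0.0806 0.1943] shift [0.0005 0.0008 0.0013] roll 0.016 q7 1.02 tilt [0.0012 0.0005] w 56.4 gf 0.0 F [ 0.3  0.4 -0.8]
```

```bash

python3 -m inch '0 0 0 0 0.03; 0 0 0 0 0.03; 0 0 0 0 0.03; 0 0 0 0 0.03; 0 0 0 0 0.03' 25 && python3 -m inch '0 0 -0.01 0 0.03; 0 0 -0.03 0 0.03; 0 0 -0.05 0 0.03; 0 0 -0.07 0 0.03; 0 0 -0.07 0 0.03'
python3 -c "
from fit import *
step((.655,-.161),1.571+.057)"
```

```text
clock: 4.15
position: [0.4311, 0.0805, 0.194]
ee_rot: [0.647, 3.074, 0.0]
force: [-1.0, 0.6, 6.7]
width: 0.494
gripper_force: 24.9
clock: 4.65
position: [0.4317, 0.0806, 0.266]
ee_rot: [0.647, 3.071, 0.003]
force: [1.0, -0.1, -1.9]
width: 0.49
gripper_force: 25.0
t 4.65 pos [0.4317 0.0806 0.266 ] shift [-0.3018 -0.131   0.0005] roll -0.472 q7 0.97 tilt [0.0037 0.0014] w 45.0 gf 25.0 F [ 1.  -0.1 -1.9]
```

```bash

python3 -m inch '0 0 -0.04 0 0.03; -0.03 -0.013 -0.06 -0.1 0.03; -0.07 -0.03 -0.06 -0.22 0.03; -0.115 -0.05 -0.06 -0.35 0.03; -0.15 -0.065 -0.06 -0.472 0.03' 
python3 -c "
from fit import *
step((.655,-.161),1.571+.057,.12)"
```

```text
clock: 5.15
position: [0.5432, -0.0416, 0.3233]
ee_rot: [-0.097, 3.14, -0.001]
force: [-0.3, 0.8, -1.8]
width: 0.494
gripper_force: 24.9
t 5.15 pos [ 0.5432 -0.0416  0.3233] shift [-0.1042 -0.126   0.0444] roll 0.005 q7 1.7 tilt [ 0.0002 -0.0004] w 45.4 gf 24.9 F [-0.3  0.8 -1.8]
```

```bash

python3 -m inch '-0.03 -0.038 0 0 0.03; -0.06 -0.075 0.01 0 0.03; -0.09 -0.11 0.03 0 0.03; -0.104 -0.126 0.05 0 0.03; -0.104 -0.126 0.07 0 0.03' 
python3 - <<'E'
from fit import *
step((.655,-.161),1.571+.057,.0455)
save("wrist","w2")
E
```

```text
clock: 5.65
position: [0.654, -0.1631, 0.2515]
ee_rot: [0.084, -3.14, 0.003]
force: [0.7, 1.5, -2.4]
width: 0.491
gripper_force: 25.0
t 5.65 pos [ 0.654  -0.1631  0.2515] shift [-0.0011  0.0022  0.047 ] roll -0.004 q7 1.91 tilt [-0.0001 -0.0022] w 45.1 gf 25.0 F [ 0.7  1.5 -2.4]
```

View pics/w2.png

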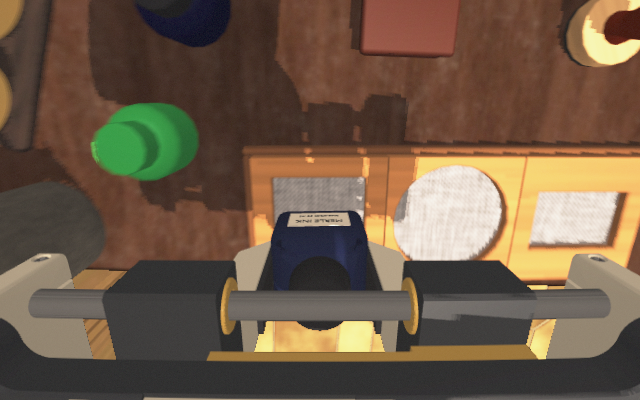

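The bottle is over the square recess: the recess spans cols 273–366 and the bottle is aligned with it. I'll lower it now.

```bash

python3 -m inch '-0.0005 0.001 0.015 0 0.03; -0.0005 0.001 0.03 0 0.03; -0.0005 0.001 0.038 0 0.03; -0.0005 0.001 0.043 0 0.03; -0.0005 0.001 0.046 0 0.03'
python3 -m inch '0 0 0 0 0.03; 0 0 0.001 0 0.03; 0 0 0.001 0 0.03'  
python3 -c "
from fit import *
step((.655,-.161),1.571+.057,.0455)"
```

```text
clock: 6.2
position: [0.6535, -0.158, 0.2077]
ee_rot: [-0.09, 3.14, 0.0]
force: [0.3, -0.3, -1.9]
width: 0.494
gripper_force: 25.0
clock: 6.5
position: [0.6537, -0.1583, 0.2072]
ee_rot: [-0.09, 3.14, -0.0]
force: [-0.0, 0.3, -1.5]
width: 0.494
gripper_force: 25.0
t 6.5 pos [ 0.6537 -0.1583  0.2072] shift [-0.0012 -0.0028  0.0027] roll -0.0 q7 1.92 tilt [ 0.0008 -0.0001] w 45.4 gf 25.0 F [-0.   0.3 -1.5]
```

```bash

python3 -m inch '0 -0.002 0.001 0 0.03; 0 -0.002 0.002 0 0.03; 0 -0.002 0.002 0 0.03'
python3 -m inch '0 0 0.001 0 0.03; 0 0 0.001 0 0.03'  
python3 -c "
from fit import *
step((.655,-.161),1.571+.057,.0455)"
```

```text
clock: 6.8
position: [0.6537, -0.1607, 0.2051]
ee_rot: [-0.089, 3.14, -0.001]
force: [-1.4, -0.6, 2.6]
width: 0.494
gripper_force: 24.9
clock: 7.0
position: [0.6537, -0.1608, 0.2051]
ee_rot: [-0.089, 3.139, -0.001]
force: [-3.6, 0.1, 10.7]
width: 0.489
gripper_force: 24.9
t 7.0 pos [ 0.6537 -0.1608  0.2051] shift [-0.0013 -0.0003  0.0006] roll -0.001 q7 1.92 tilt [ 0.0008 -0.0004] w 44.9 gf 24.9 F [-3.6  0.1 10.7]
```

```bash

python3 -m inch '0 0 0 0 0.07; 0 0 0 0 0.07; 0 0 0 0 0.07; 0 0 0 0 0.07; 0 0 0 0 0.07'
python3 -m inch '0 0 -0.02 0 0.07; 0 0 -0.05 0 0.07; 0 0 -0.08 0 0.07; 0 0 -0.11 0 0.07; 0 0 -0.125 0 0.07'  
python3 -c "
from fit import *
step((.424,-.055),1.571)"
```

```text
clock: 7.5
position: [0.6537, -0.1602, 0.2036]
ee_rot: [0.09, -3.14, -0.0]
force: [-0.1, 0.4, -0.5]
width: 0.76
gripper_force: 0.0
clock: 8.0
position: [0.6542, -0.1605, 0.3315]
ee_rot: [-0.089, 3.137, -0.001]
force: [-0.1, 0.4, -0.1]
width: 0.759
gripper_force: 0.0
t 8.0 pos [ 0.6542 -0.1605  0.3315] shift [ 0.2238  0.1184 -0.0009] roll 0.057 q7 1.9 tilt [ 0.0035 -0.0006] w 69.7 gf 0.0 F [-0.1  0.4 -0.1]
```

```bash

python3 -m inch '0.044 0.023 0 0 0.07; 0.088 0.046 0 0 0.07; 0.132 0.07 0 0 0.07; 0.176 0.093 0 0 0.07; 0.218 0.116 0 0.057 0.07'
python3 -m inch '0.006 0.002 0 0 0.06; 0.006 0.002 0 0 0.06; 0.006 0.002 0 0 0.06'  
python3 - <<'E'
from fit import *
step((.424,-.055),1.571)
save("wrist","w3"); n="block_stamp"
p=(.424,-.055,(0,.15,-.15))
r=seg("wrist",n,p,.02)
print(None if r is None else fit(M[n],p,{"wrist":r}))
for l in arm.place_of("wrist",n): print(l,at("wrist",l["point"],0))
arm.get_image("top")
for n,p in(("ink_bottle",(.655,-.16,(0,))),):
    r=seg("top",n,p,.03); print(None if r is None else fit(M[n],p,{"top":r},.011))
E
```

```text
clock: 8.5
position: [0.4271, -0.0562, 0.3281]
ee_rot: [0.0, -3.141, -0.0]
force: [-0.0, 1.0, 0.7]
width: 0.761
gripper_force: 0.0
clock: 8.8
position: [0.4245, -0.0552, 0.3289]
ee_rot: [-0.001, 3.14, -0.0]
force: [-0.3, 0.5, 0.8]
width: 0.655
gripper_force: 0.0
t 8.8 pos [ 0.4245 -0.0552  0.3289] shift [ 0.0005  0.0002 -0.    ] roll 0.0 q7 1.64 tilt [ 0.0015 -0.0002] w 60.1 gf 0.0 F [-0.3  0.5  0.8]
(array([ 0.42464072, -0.05830437, -0.0348207 ]), np.float64(0.08092634151995026))
{'point': [183.2, 317.5], 'conf': 0.72} [ 0.42088496 -0.05801617  0.        ]
(array([ 0.652214  , -0.15727958,  0.01418671]), np.float64(0.11438561159128416))
```

View pics/w3.png

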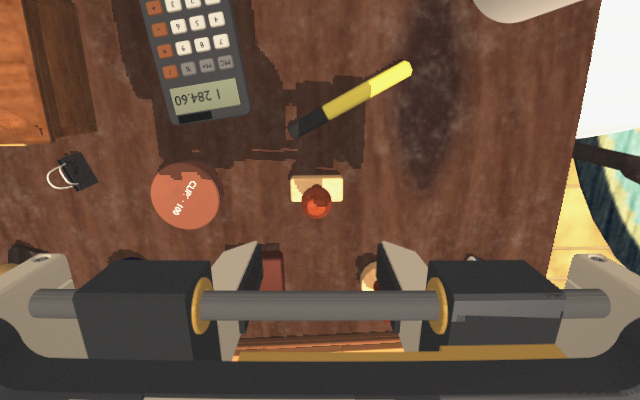

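The oblong-footed stamp is at (185,317), centred and aligned between the fingers. The round tin is at (195,185).

```bash

python3 -m inch '0 -0.002 0.04 0.02 0.06; 0 -0.002 0.08 0.02 0.06; 0 -0.002 0.105 0.02 0.06; 0 -0.002 0.118 0.02 0.06; 0 -0.002 0.122 0.02 0.06' && python3 -m inch '0 0 0 0 0.01; 0 0 0 0 0.01; 0 0 0 0 0.01; 0 0 0 0 0.01; 0 0 0 0 0.01' 25 && python3 -m inch '0 0 0 0 0.01; 0 0 0 0 0.01; 0 0 0 0 0.01' 
python3 -c "
from fit import *
step((.424,-.057),1.551,.048)"
```

```text
clock: 9.55
position: [0.4232, -0.0571, 0.2052]
ee_rot: [-0.032, -3.139, 0.0]
force: [-0.5, 0.7, 0.2]
width: 0.656
gripper_force: 0.0
clock: 10.05
position: [0.4236, -0.0569, 0.2072]
ee_rot: [0.031, 3.14, 0.0]
force: [-0.5, -1.5, 0.7]
width: 0.269
gripper_force: 0.3
clock: 10.35
position: [0.4236, -0.0571, 0.207]
ee_rot: [0.032, 3.141, -0.0]
force: [-0.3, -1.3, 5.8]
width: 0.255
gripper_force: 25.0
t 10.35 pos [ 0.4236 -0.0571  0.207 ] shift [-0.0004  0.0001  0.    ] roll -0.0 q7 1.7 tilt [ 0.0009 -0.0001] w 23.4 gf 25.0 F [-0.3 -1.3  5.8]
```

```bash

python3 -m inch '0 0 -0.02 0 0.01; 0 0 -0.05 0 0.01; 0 0 -0.08 0 0.01; 0 0 -0.1 0 0.01; 0 0 -0.1 0 0.01'
python3 -c "
from fit import *
step((.6453,.019),1.551+.08)"
```

```text
clock: 10.85
position: [0.424, -0.0569, 0.3088]
ee_rot: [0.031, 3.137, 0.001]
force: [0.2, -0.3, -0.7]
width: 0.257
gripper_force: 25.0
t 10.85 pos [ 0.424  -0.0569  0.3088] shift [-0.2197  0.0803  0.001 ] roll -0.08 q7 1.64 tilt [0.0042 0.0004] w 23.6 gf 25.0 F [ 0.2 -0.3 -0.7]
```

```bash

python3 -m inch '-0.044 0.016 0 0 0.01; -0.088 0.032 0 -0.03 0.01; -0.132 0.048 0 -0.06 0.01; -0.176 0.064 0 -0.08 0.01; -0.214 0.078 0 -0.08 0.01'
python3 -m inch '-0.0055 0.002 0.01 0 0.01; -0.0055 0.002 0.03 0 0.01; -0.0055 0.002 0.045 0 0.01; -0.0055 0.002 0.055 0 0.01; -0.0055 0.002 0.055 0 0.01'
python3 - <<'E'
from fit import *
step((.6453,.019),1.571+.06,.06)
save("wrist","w4")
E
```

```text
clock: 11.35
position: [0.6405, 0.018, 0.3049]
ee_rot: [0.097, -3.139, -0.001]
force: [0.4, -0.9, -0.5]
width: 0.256
gripper_force: 25.0
clock: 11.85
position: [0.6431, 0.0189, 0.2497]
ee_rot: [0.094, -3.137, 0.0]
force: [0.4, -0.0, -0.9]
width: 0.248
gripper_force: 25.0
t 11.85 pos [0.6431 0.0189 0.2497] shift [-0.0023 -0.      0.0306] roll -0.0 q7 1.63 tilt [-0.0036 -0.0003] w 22.8 gf 25.0 F [ 0.4 -0.  -0.9]
```

View pics/w4.png

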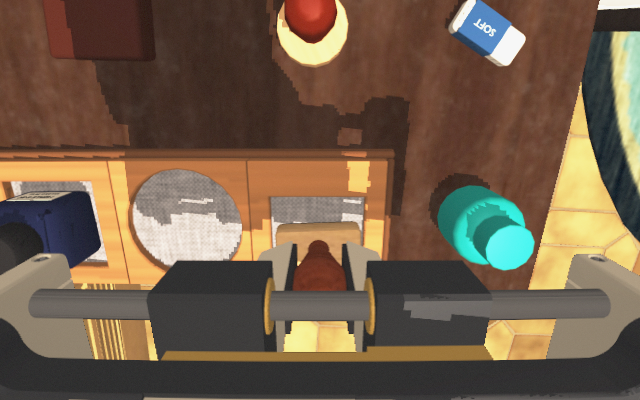

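The stamp is upright in the grip at (235,318), over the oblong recess, and the ink bottle is standing in the square recess. I'll lower the stamp.

```bash

python3 -m inch '-0.002 0 0.012 0 0.01; -0.002 0 0.02 0 0.01; -0.002 0 0.026 0 0.01; -0.002 0 0.029 0 0.01; -0.002 0 0.029 0 0.01'
python3 -m inch '0 0 0.001 0 0.01; 0 0 0.002 0 0.01; 0 0 0.002 0 0.01'  
python3 -c "
from fit import *
step((.6453,.019),1.571+.06,.059)"
```

```text
clock: 12.4
position: [0.6461, 0.0192, 0.2222]
ee_rot: [0.094, -3.139, 0.0]
force: [0.5, 0.1, -0.5]
width: 0.257
gripper_force: 25.0
clock: 12.7
position: [0.6463, 0.0193, 0.2209]
ee_rot: [-0.094, 3.14, 0.0]
force: [-0.7, 0.9, -1.1]
width: 0.253
gripper_force: 25.0
t 12.7 pos [0.6463 0.0193 0.2209] shift [ 0.001  -0.0003  0.0029] roll -0.0 q7 1.63 tilt [0.0003 0.0001] w 23.2 gf 25.0 F [-0.7  0.9 -1.1]
```

```bash

python3 -m inch '0 0 0.001 0 0.01; 0 0 0.002 0 0.01; 0 0 0.002 0 0.01'  
python3 -m inch '0 0 0.001 0 0.01; 0 0 0.001 0 0.01'  
```

```text
clock: 13.0
position: [0.6462, 0.0193, 0.2186]
ee_rot: [0.094, -3.14, -0.0]
force: [0.2, 0.5, -0.3]
width: 0.253
gripper_force: 25.0
clock: 13.2
position: [0.6465, 0.0191, 0.2182]
ee_rot: [-0.094, 3.139, -0.0]
force: [-0.2, -1.4, 4.3]
width: 0.255
gripper_force: 25.0
```

```bash

python3 -m inch '0 0 0 0 0.05; 0 0 0 0 0.05; 0 0 0 0 0.05; 0 0 0 0 0.06; 0 0 0 0 0.06'
python3 -m inch '0 0 -0.02 0 0.06; 0 0 -0.05 0 0.06; 0 0 -0.08 0 0.06; 0 0 -0.11 0 0.09; 0 0 -0.11 0 0.09'  
python3 -c "
from fit import *
step((.429,-.175),1.6)"
```

```text
clock: 13.7
position: [0.6462, 0.0194, 0.2176]
ee_rot: [0.094, -3.14, -0.0]
force: [-0.1, -0.1, -0.7]
width: 0.628
gripper_force: 0.0
clock: 14.2
position: [0.6476, 0.0191, 0.3323]
ee_rot: [-0.094, 3.133, 0.001]
force: [1.3, -0.3, 0.1]
width: 0.78
gripper_force: 0.0
t 14.2 pos [0.6476 0.0191 0.3323] shift [ 0.2298 -0.1807 -0.0017] roll 0.031 q7 1.61 tilt [0.0073 0.0008] w 71.6 gf 0.0 F [ 1.3 -0.3  0.1]
```

```bash

python3 -m inch '0.036 -0.029 0 0 0.0918; 0.073 -0.058 0 0 0.0918; 0.11 -0.087 0 0 0.0918; 0.147 -0.116 0 0 0.0918; 0.184 -0.145 0 0 0.0918'
python3 -m inch '0.036 -0.029 0 0 0.0918; 0.046 -0.036 0 0.03 0.0918; 0.046 -0.036 0 0.03 0.0918; 0.046 -0.036 0 0.03 0.0918'
python3 - <<'E'
from fit import *
step((.429,-.175),1.6)
save("wrist","w5"); n="round_tin"
p=(.429,-.175,(0,))
r=seg("wrist",n,p,.02)
print(None if r is None else fit(M[n],p,{"wrist":r}))
arm.get_image("top")
for n,p in(("ink_bottle",(.655,-.16,(0,))),("block_stamp",(.645,.019,(0,)))):
    r=seg("top",n,p,.03); print(n,None if r is None else fit(M[n],p,{"top":r},.011))
step((.429,-.175),1.6)
E
```

```text
clock: 14.7
position: [0.4695, -0.1375, 0.3273]
ee_rot: [0.095, -3.14, -0.0]
force: [0.9, -1.8, -0.1]
width: 1.002
gripper_force: 0.0
clock: 15.1
position: [0.4284, -0.1745, 0.3277]
ee_rot: [-0.049, 3.14, 0.0]
force: [0.1, -0.0, 0.0]
width: 0.995
gripper_force: 0.0
t 15.1 pos [ 0.4284 -0.1745  0.3277] shift [-0.0006 -0.0005  0.    ] roll 0.002 q7 1.96 tilt [0.0008 0.0003] w 91.4 gf 0.0 F [ 0.1 -0.   0. ]
(array([ 0.4285646 , -0.17723004,  0.15648328]), np.float64(0.051724421424754384))
ink_bottle (array([ 0.65296496, -0.1557517 , -0.13813787]), np.float64(0.27511462296361333))
block_stamp (array([0.64768526, 0.02059758, 0.15786113]), np.float64(0.13590329335617743))
t 15.35 pos [ 0.4284 -0.1743  0.3275] shift [-0.0006 -0.0007 -0.    ] roll 0.003 q7 1.96 tilt [-0.      0.0001] w 91.9 gf 0.0 F [ 0.3 -0.2  0.3]
```

View pics/w5.png

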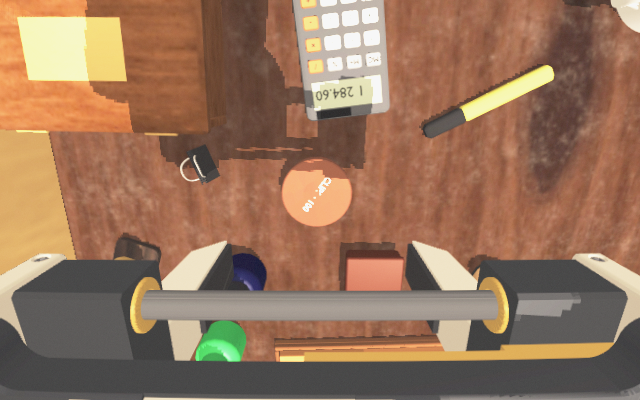

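The round tin is at (192,317), centred. The binder clip at (165,200) is outside the finger span.

```bash

python3 -m inch '0 -0.002 0.04 0 0.0918; 0 -0.002 0.08 0 0.0918; 0 -0.002 0.115 0 0.0918; 0 -0.002 0.132 0 0.0918; 0 -0.002 0.138 0 0.0918' && python3 -m inch '0 0 0 0 0.05; 0 0 0 0 0.05; 0 0 0 0 0.05; 0 0 0 0 0.05; 0 0 0 0 0.05' 25 && python3 -m inch '0 0 0 0 0.05; 0 0 0 0 0.05; 0 0 0 0 0.05' 
python3 -c "
from fit import *
step((.4285,-.1765),1.6,.030)"
```

```text
clock: 15.85
position: [0.4274, -0.1766, 0.1878]
ee_rot: [0.049, -3.138, -0.002]
force: [-0.4, 0.1, 0.3]
width: 1.001
gripper_force: 0.0
clock: 16.35
position: [0.4279, -0.1773, 0.1904]
ee_rot: [-0.047, 3.14, -0.001]
force: [-0.8, 0.4, 5.5]
width: 0.645
gripper_force: 25.0
clock: 16.65
position: [0.4279, -0.1773, 0.1904]
ee_rot: [-0.047, 3.14, -0.0]
force: [-0.9, 0.8, 8.1]
width: 0.638
gripper_force: 25.0
t 16.65 pos [ 0.4279 -0.1773  0.1904] shift [-0.0006  0.0008  0.0014] roll 0.001 q7 2.06 tilt [ 0.0014 -0.0002] w 58.6 gf 25.0 F [-0.9  0.8  8.1]
```

```bash

python3 -m inch '0 0 -0.01 0 0.05; 0 0 -0.02 0 0.05; 0 0 -0.03 0 0.05; 0 0 -0.03 0 0.05'
python3 - <<'E'
from fit import *
step((.65,-.070),1.6)
save("wrist","w6")
E
```

```text
clock: 17.05
position: [0.4281, -0.1774, 0.2214]
ee_rot: [-0.047, 3.139, -0.001]
force: [0.5, -0.1, -1.4]
width: 0.644
gripper_force: 25.0
t 17.05 pos [ 0.4281 -0.1774  0.2214] shift [-0.225   0.1007  0.0005] roll 0.001 q7 2.04 tilt [ 0.0027 -0.0006] w 59.1 gf 25.0 F [ 0.5 -0.1 -1.4]
```

View pics/w6.png

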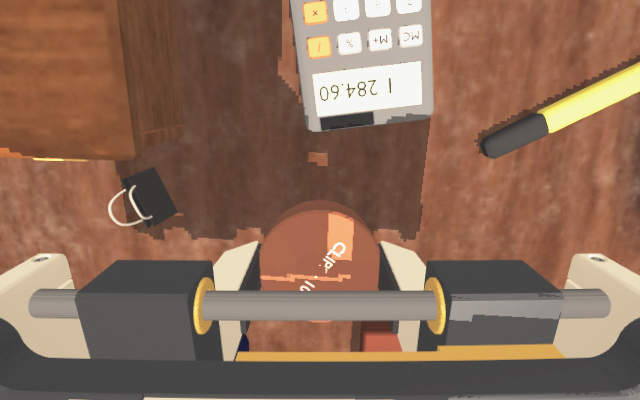

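The tin is held level and centred at (260,320). I'll turn the tool by about 90° on the way, so the fingers open along x, clear of the bottle and stamp.

```bash

python3 -m inch '0 0 -0.03 0.14 0.05; 0 0 -0.06 0.28 0.05; -0.03 0.014 -0.07 0.42 0.05; -0.07 0.032 -0.07 0.56 0.05; -0.11 0.05 -0.07 0.7 0.05'
python3 -c "
from fit import *
step((.65,-.070),.057)"
```

```text
clock: 17.6
position: [0.5371, -0.1233, 0.2903]
ee_rot: [1.042, 2.963, 0.001]
force: [1.6, -1.1, -0.8]
width: 0.643
gripper_force: 25.0
t 17.6 pos [ 0.5371 -0.1233  0.2903] shift [-5.460e-02  1.123e-01  1.000e-04] roll 0.837 q7 1.27 tilt [0.0012 0.0001] w 59.1 gf 25.0 F [ 1.6 -1.1 -0.8]
```

```bash

python3 -m inch '-0.018 0.037 0 0.14 0.05; -0.036 0.074 0 0.28 0.05; -0.0546 0.112 0 0.42 0.05; -0.0546 0.112 0 0.56 0.05; -0.0546 0.112 0 0.7 0.05'
python3 -m inch '0 0 0.01 0.13 0.05; 0 0 0.03 0.13 0.05; 0 0 0.045 0.13 0.05; 0 0 0.055 0.13 0.05; 0 0 0.055 0.13 0.05'
python3 - <<'E'
from fit import *
step((.65,-.070),.057,.042)
save("wrist","w7"); save("top","t7")
a=np.vstack([cv2.imread("pics/w7.png"),cv2.resize(cv2.imread("pics/t7.png")[110:190,220:396],(640,291))])
cv2.imwrite("pics/w7b.png",cv2.resize(a,None,fx=.85,fy=.85))
E
```

```text
clock: 18.1
position: [0.6492, -0.0686, 0.2886]
ee_rot: [-1.991, -2.429, 0.002]
force: [-0.2, -0.6, -1.6]
width: 0.643
gripper_force: 25.0
clock: 18.6
position: [0.6478, -0.0699, 0.233]
ee_rot: [-2.139, -2.297, 0.003]
force: [-0.0, -0.4, 0.4]
width: 0.645
gripper_force: 25.0
t 18.6 pos [ 0.6478 -0.0699  0.233 ] shift [-0.0003  0.0023  0.032 ] roll 0.014 q7 0.52 tilt [-0.0029  0.0003] w 59.2 gf 25.0 F [-0.  -0.4  0.4]
```

View pics/w7b.png

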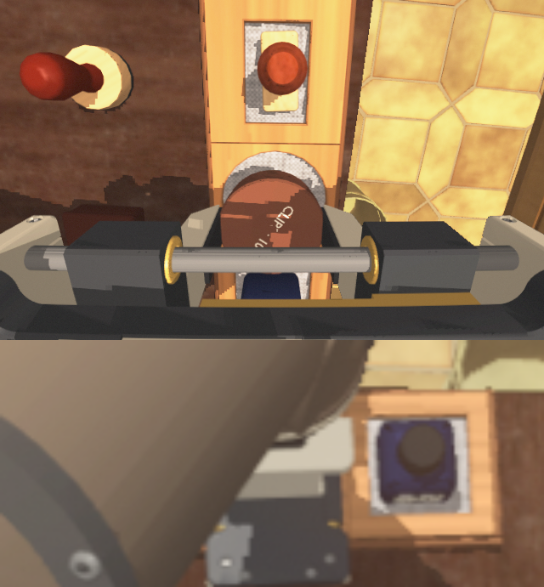

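The stamp at (70,280) stands in the oblong recess and the bottle is in the square recess. The tin is over the round recess, so I'll lower it.

```bash

python3 -m inch '0 0.002 0.012 0 0.05; 0 0.002 0.02 0 0.05; 0 0.002 0.026 0 0.05; 0 0.002 0.03 0 0.05; 0 0.002 0.03 0 0.05'
python3 -m inch '0 0 0.001 0 0.05; 0 0 0.002 0 0.05; 0 0 0.002 0 0.05'  
python3 -c "
from fit import *
step((.65,-.070),.057,.0424)"
```

```text
clock: 19.2
position: [0.6501, -0.0699, 0.204]
ee_rot: [-2.141, -2.298, 0.001]
force: [-0.3, 0.3, -0.8]
width: 0.644
gripper_force: 25.0
clock: 19.5
position: [0.6504, -0.0699, 0.2028]
ee_rot: [2.141, 2.299, 0.0]
force: [0.3, -0.3, -0.2]
width: 0.643
gripper_force: 25.0
t 19.5 pos [ 0.6504 -0.0699  0.2028] shift [-0.0001 -0.0004  0.0014] roll 0.014 q7 0.54 tilt [0.0002 0.0001] w 59.0 gf 25.0 F [ 0.3 -0.3 -0.2]
```

```bash

python3 -m inch '0 0 0.0005 0 0.05; 0 0 0.001 0 0.05; 0 0 0.001 0 0.05'  
python3 -m inch '0 0 0.001 0 0.05; 0 0 0.001 0 0.05'
```

```text
clock: 19.8
position: [0.6504, -0.0699, 0.2017]
ee_rot: [-2.141, -2.299, -0.0]
force: [-0.2, 0.1, -0.0]
width: 0.646
gripper_force: 25.0
clock: 20.0
position: [0.6504, -0.0699, 0.2015]
ee_rot: [-2.141, -2.299, -0.001]
force: [-2.0, 1.4, 8.6]
width: 0.646
gripper_force: 25.0
```

```bash

python3 -m inch '0 0 0 0 0.085; 0 0 0 0 0.085; 0 0 0 0 0.085; 0 0 0 0 0.085; 0 0 0 0 0.085'
python3 -m inch '0 0 -0.02 0 0.085; 0 0 -0.05 0 0.085; 0 0 -0.09 0 0.085; 0 0 -0.13 0 0.085; 0 0 -0.14 0 0.085'  
python3 -c "
from fit import *
step((.42,.25),.057)"
```

```text
clock: 20.5
position: [0.6504, -0.0699, 0.2006]
ee_rot: [-2.141, -2.299, 0.0]
force: [-0.2, 0.2, -0.3]
width: 0.922
gripper_force: 0.0
clock: 21.0
position: [0.6514, -0.0707, 0.3454]
ee_rot: [2.138, 2.295, 0.006]
force: [0.3, -0.1, -0.1]
width: 0.922
gripper_force: 0.0
t 21.0 pos [ 0.6514 -0.0707  0.3454] shift [ 0.3362 -0.2082 -0.0017] roll 0.014 q7 0.45 tilt [ 0.0065 -0.0006] w 84.7 gf 0.0 F [ 0.3 -0.1 -0.1]
```

```bash

python3 -m inch '0.04 -0.025 0 0 0.085; 0.08 -0.05 0 0 0.085; 0.12 -0.075 0 0 0.085; 0.16 -0.1 0 0 0.085; 0.2 -0.125 0 0 0.085'
python3 -m inch '0.04 -0.025 0 0 0.085; 0.08 -0.05 0 0 0.085; 0.12 -0.075 0 0 0.085; 0.136 -0.083 0 0 0.085; 0.136 -0.083 0 0 0.085'
python3 - <<'E'
from fit import *
a=save("top","t8")[:,:,::-1]; b=save("scene","s8")[:,:,::-1]
cv2.imwrite("pics/f.png",np.vstack([cv2.resize(a[110:300,180:450],(560,394)),cv2.resize(b[140:300,170:470],(560,200))]))
for n,p in(("ink_bottle",(.655,-.16,(0,))),("block_stamp",(.645,.019,(0,))),("round_tin",(.65,-.07,(0,)))):
    r=seg("top",n,p,.03); print(n,None if r is None else fit(M[n],p,{"top":r},.011))
E
```

```text
clock: 21.5
position: [0.51, 0.1221, 0.3403]
ee_rot: [-2.141, -2.299, 0.0]
force: [0.6, 1.1, -0.0]
width: 0.928
gripper_force: 0.0
clock: 22.0
position: [0.4171, 0.2534, 0.3402]
ee_rot: [-2.134, -2.304, 0.001]
force: [0.1, 0.0, -0.1]
width: 0.927
gripper_force: 0.0
ink_bottle (array([ 0.65300906, -0.15681822,  0.09044212]), np.float64(0.10673698444895198))
block_stamp (array([ 0.64678426,  0.02032972, -0.1551456 ]), np.float64(0.30834604735265864))
round_tin (array([ 0.65037388, -0.06710309,  0.09461704]), np.float64(0.07632459627608201))
```

View pics/f.png

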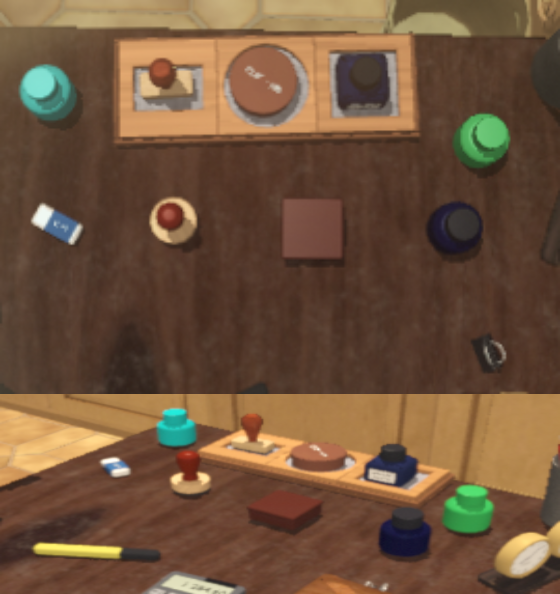

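All three things are in their recesses: the stamp at (80,163), the tin at (80,265) and the bottle at (82,365). They stand upright and are within about 5 mm of centre. The look-alikes have not moved.

```bash
python3 -c "
from cell import arm
print(arm.sign_off())"
```

```text
the job is handed in; nothing more can be done
None
```

I handed the job in at about 22 s: the ink bottle, round tin and oblong-footed stamp each stand released in their own recess, within about 5 mm of centre in the last top view, with the look-alikes untouched; the hand-in gave no verdict.

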